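# Touch off the plate washer's carrier with a ball probe

### The job

Touch off the plate washer's blue carrier, so that its position can be worked out before plates are handed to it: take the touch probe from its leaning stand and press its red ball lightly against the carrier's flat sides at three points, pausing a moment at each: on the long side that faces the robot, first near the end under the wash head, then near the free end, and last on the free short end. Do not shift the carrier, keep the hand off the washer and bump its wash head with nothing, and leave the things standing about alone. Then set the probe down, fully home in its stand, and let go.

Things in the scene. Friction and masses are not known exactly. Their poses are not given: they have to be found in the camera images.
- washer: Benchtop plate washer, white, fixed. Origin on the bench under the carrier's track; x away from the robot, y along the track to the tall housing, z up. Low base x -85 to 135, y -140 to 235, top 52 mm above the bench (tray and rails 58 mm); housing x -62 to 135, y 100 to 235, up to 192 mm. The carrier's free end points to -y.
- wash_head: Grey wash head, a fixed box from the housing out over the carrier's inner half. Origin and axes as the washer's: x -64 to 68, y -12 to 100, 136 to 180 mm above the bench. It overhangs the carrier's long side by 14 mm, 48 mm above its top: to reach that side the tool must lean 25 to 45 degrees, top to the robot. Needles at x -36 to 36, y 33 to 47 hang to 106 mm.
- carrier: Blue plate carrier to touch off: flat-sided block 100 (x) by 150 (y) by 25 mm high, axes as the washer's, origin at the centre of its underside, 63 mm above the bench. Corner guides on top rise 6 mm more, inside the side faces. Its centre is 0 to 30 mm out (-y) from the washer's origin; its drive holds it against about 14 N, beyond which it slides along y.
- side_inner (a point): First touch: on the carrier's long side facing the robot (plane x = -50 mm), 20 mm from the end under the wash head, half-way up. Axes as the carrier's. Anywhere on this side within 40 mm of that end will do; push towards +x.
- side_free (a point): Second touch: on the same long side, 20 mm from the carrier's free end, half-way up. Axes as the carrier's. Anywhere within 40 mm of that end will do; push towards +x.
- end_free (a point): Third touch: the middle of the carrier's free short end (plane y = -75 mm), half-way up. Axes as the carrier's. Anywhere on this face will do but its last 5 mm at either edge; push towards +y. Nothing hangs over this end.
- cradle: Leaning aluminium cradle of the probe stand, fixed (base plate 110 by 80 mm). Origin: on its ledge, 74 mm above the bench, where the probe's shoulder sits. z: the probe's axis, 25 degrees from upright, top leaning to the robot's side; x: forward and up, out of its open side; y level. Back plate (the probe leans on it) at x = -12 mm, up to z = 28 mm, its lip bent back to z = 39 mm.
- cradle_home (a point): Where probe_grip lies when the probe is home: 55 mm up the cradle's z axis, axes as the cradle's. The cradle's side walls are 26 mm apart inside, 42 mm outside, and end 33 mm below this point; its ledge has a 13 mm slot for the stylus, open to +x. Lift the probe out along z; set it back along z, a few mm clear of the back plate (+x), until its shoulder meets the ledge.
- probe_grip (a point): Grip point on the touch probe's axis, 55 mm above its shoulder, 20 mm below its flat top. z along the probe to its top; at home parallel to the cradle. Silver and black body 24 (x) by 20 (y) by 75 mm long, 0.2 to 0.3 kg, thin stylus below the shoulder. Grip across the 20 mm (y), fingers pointing down along the axis.
- probe_ball (a point): Centre of the red ball, 8 mm across, ending the 4 mm stylus: on the probe's axis, 110 mm below probe_grip. The stylus pivots at the shoulder on springs: sideways it gives about 0.6 N per mm at the ball, up to some 10 mm, and springs back; along the axis it is stiff. A touch of 1 to 5 N is right.
- tip_box: Bystander: blue pipette tip box with clear lid, 122 by 82 by 68 mm high, loose; origin at the centre of its underside.
- wash_bottle: Bystander: white squeeze bottle, red cap and spout, 66 mm across, 160 mm to the cap's top (spout 195 mm), loose; origin at the centre of its underside.
- tub: Bystander: clear tub with blue lid, 180 by 130 by 100 mm high, loose; origin at the centre of its underside.
There are look-alikes about, which are no part of the job. What is shaped like the part that bears probe_grip but green, orange or pink is not meant.

How it is judged (in metres and radians):
On the way, in this order (a step that is already met when the one before it is completed fails the run):
1. the probe's ball pressed on the carrier's robot-side long face within 40 mm of the end under the wash head (contact force between probe and carrier above 0.3 N and x of probe_ball in the frame of carrier between -0.058 and -0.0505 m and y of probe_ball in the frame of carrier between 0.035 and 0.075 m and z of probe_ball in the frame of carrier between 0.002 and 0.024 m), for 0.15 s.
2. the ball pressed on the same face within 40 mm of the free end (contact force between probe and carrier above 0.3 N and x of probe_ball in the frame of carrier between -0.058 and -0.0505 m and y of probe_ball in the frame of carrier between -0.075 and -0.035 m and z of probe_ball in the frame of carrier between 0.002 and 0.024 m), for 0.15 s.
3. the ball pressed on the free short end (contact force between probe and carrier above 0.3 N and x of probe_ball in the frame of carrier between -0.046 and 0.046 m and y of probe_ball in the frame of carrier between -0.083 and -0.0755 m and z of probe_ball in the frame of carrier between 0.002 and 0.024 m), for 0.15 s.
At the end, for the whole second after the job is handed in: The probe is home in its stand (grip point within 8 mm of its home, axis within 0.1 rad of the cradle's), released and at rest; the carrier is within 3 mm of where it stood; tip box, wash bottle and tub are upright and within 20 mm of where they stood (distance between probe_grip and cradle_home below 0.008 m and angle between the z axis of probe_grip and the z axis of cradle, either way round below 0.1 rad and linear speed of probe below 0.02 m/s and distance of carrier from where it was at the start of the episode below 0.003 m and distance of each of tip_box, wash_bottle, tub from where it was at the start of the episode below 0.02 m and angle between each of tip_box, wash_bottle, tub's own z axis and vertical below 0.15 rad); the robot touches nothing.
It fails at once if the carrier shifted more than 3 mm along its track (distance of carrier from where it was at the start of the episode above 0.003 m).
It fails at once if the probe jabbed hard into the carrier (over 20 N) (contact force between probe and carrier above 20 N).
It fails at once if the washer bumped by hand or arm, or its wash head by anything (over 3 N) (contact force between any of the fingers, the arm and washer above 3 N or contact force between anything else and wash_head above 3 N).
It fails at once if the probe let fall: not held and moving faster than 0.5 m/s, or its ball on the bench ((contact force between the fingers and probe below 0.1 N and linear speed of probe above 0.5 m/s) or height (world z) of probe_ball below 0.006 m).
It fails at once if tip box, wash bottle or tub moved more than 20 mm or tipped (distance of any of tip_box, wash_bottle, tub from where it was at the start of the episode above 0.02 m or angle between any of tip_box, wash_bottle, tub's own z axis and vertical above 0.3 rad).
It also fails if it takes over 61 s, if anything falls off the work surface, if the arm or the gripper's body presses on something with over 40 N, if the wrist force passes 120 N, or if a joint passes its speed limit or range.

### The arm

A 6-joint arm with a two-finger parallel gripper is mounted at the origin on the work surface. World frame = base frame: x ahead of the robot, y to its left, z up, the work surface at z = 0. Lengths are in mm, angles in rad, forces in N, time in s.
With the tool pointing down it reaches from about 350 to 875 mm from the base axis. Payload 4.2 kg.
Tool frame: the origin (TCP) lies midway between the tips of the shut fingers; the grasp point (between the pads) lies 19 mm behind it; z points along the fingers, y is the line along which they close (so a half turn about z gives the same grasp; the last joint's range is limited). The gripper opens to 85 mm and grips with 20 to 120 N. Pads are 22 mm wide; open, the fingers measure 114 mm over their backs; the gripper's body (76 mm by 85 mm) begins 54 mm behind the grasp point. The pads swing forward as they close: fully open they stand 13 mm farther back than shut.
Start: joints at [-0.914, 0.385, 0.008, 0, -1.194, -0.259], TCP at [242.133, -576.169, 231.312] pointing down, gripper open.
Joint ranges: [-3.14, 3.14], [-1.21, 2.06], [-1.07, 1.41], [-3.16, 2.05], [-2.99, -0.16], [-3.1, 3.1]. Speed limits (rad/s): [2.79, 2.79, 3.14, 3.14, 3.14, 3.14].

### API

Orientations are given as a unit quaternion [x, y, z, w].
In Python, from bench import arm gives the robot as it stands. The module is installed in compiled form; this text tells all that it offers.
- The arm moves only by the shell command python3 -m handwheel 'ROWS' [OPENING]. ROWS is JSON, a list of rows, each an object of numbers: "x", "y", "z": the shift along the world's x, y, z each as a share of 20 cm, from -1 to 1; "ax", "ay", "az": the turn, a rotation vector about the world's x, y, z each as a share of 90 degrees, from -1 to 1. In form: [{"x": .., "y": .., "z": .., "ax": .., "ay": .., "az": ..}, ...]. A call has exactly 8 rows; each row shifts and turns the commanded pose from where the row before left it; what a row does not reach is not made up. A row lasts 1/10 s, in which the tool goes at most 50 mm and 8.59 degrees, less where a joint would pass 70% of its speed; a pose out of reach is approached as far as the arm can. A call with a number of a shift or a turn outside -1 to 1 is refused whole. A call with a gripper value outside its range is refused whole. OPENING is the opening, from -1 (shut) to 1 (fully open), set as the call begins (- or left out, the last holds). The fingers move at their own pace and stop on an object; the grip force is fixed at half the most. Time passes only in rows, so rows that do not move let the fingers close, or fill a call up. It gives the time, the measured TCP pose, the force, the opening and the grip force at its end, in the units of the state.
- arm.read_state(): the state, without advancing time (a new reading comes with each control period).
- arm.get_image(name): name is "scene" or "top"; returns the picture (480x640x3 uint8, red, green, blue); there is no depth.
- arm.camera_params(name): a dict with "K" (3x3 intrinsics, pixels), "position" and "orientation" of the camera in the world. Camera axes: x right, y down, z forward; pixel columns grow to the right and rows downward; lengths in mm; the calibration is good to about 2 mm. A picture is of the moment at which its call begins. camera_params takes no time and is no camera call.
- arm.job_done(): hands the job in; it is judged then, once.
The state is a dict: "clock": time; "joints": joint angles; "joint_vel": joint speeds; "joint_efforts": joint torques, N m; "position": TCP position; "ee_rot": TCP orientation; "contact_force": force on the tool from outside, world axes, zero at the start; "wrist_torque": the same for the moment, N m; "gripper_width": finger opening in mm; "grasp_force": force on a finger pad.
Only numpy, scipy, OpenCV 4.12 (cv2) and the standard library are available. Lean on these libraries where they do the work, as an engineer would, in place of code of your own. Each camera call takes 0.05 s, during which the arm holds its last target. There are 200 camera calls.

## Working session

There is one attempt and no reset: what is moved stays moved. The work goes in short steps, Python scripts to look and compute and a shell command to move; the robot and the scene stay as the last step left them, time stands still between calls to the robot, and variables do not carry over. Pictures are saved under pics/ and viewed, at most 10 in all, crops included, and the job is handed in when it is done.

```bash
mkdir -p pics
python3 - <<'E'
from bench import arm
import cv2
for n in("scene","top"):
    cv2.imwrite(f"pics/{n}0.png",arm.get_image(n)[:,:,::-1]); p=arm.camera_params(n); print(n,p)
print(arm.read_state())
E
```

```text
scene {'K': array([[450.8171649 ,   0.        , 319.75572289],
       [  0.        , 450.8171649 , 242.61159244],
       [  0.        ,   0.        ,   1.        ]]), 'position': array([1073.30414676, -241.19329101,  984.97063456]), 'orientation': array([ 0.81233254,  0.50147992, -0.15907737, -0.25165079])}
top {'K': array([[579.56677183,   0.        , 320.88519422],
       [  0.        , 579.56677183, 244.03791255],
       [  0.        ,   0.        ,   1.        ]]), 'position': array([ 346.40554716,   39.94099343, 1416.87054907]), 'orientation': array([ 0.71471016, -0.69551123,  0.05231637, -0.05212017])}
{'clock': 0.1, 'joints': array([-9.14383117e-01,  3.85501492e-01,  6.77022425e-03, -4.24186172e-04,
       -1.19402977e+00, -2.58609776e-01]), 'joint_vel': array([ 0.00030103, -0.00089444,  0.00345625,  0.000676  ,  0.00058453,
        0.0005971 ]), 'joint_efforts': array([-6.66909727e-04, -3.93318272e+01,  1.88929868e+01,  4.19800535e+00,
       -2.59085609e-03, -1.14965795e-05]), 'position': array([ 241.93639741, -575.70559844,  230.32243986]), 'ee_rot': array([-1.97516037e-01,  9.80299144e-01,  9.68405813e-04, -2.57058597e-04]), 'contact_force': array([ 1.20492198,  0.39283956, -0.08323165]), 'wrist_torque': array([ 0.03513601,  0.04034908, -0.01933312]), 'grasp_force': 0.0, 'gripper_width': 85.65002720689954}
```

View pics/scene0.png

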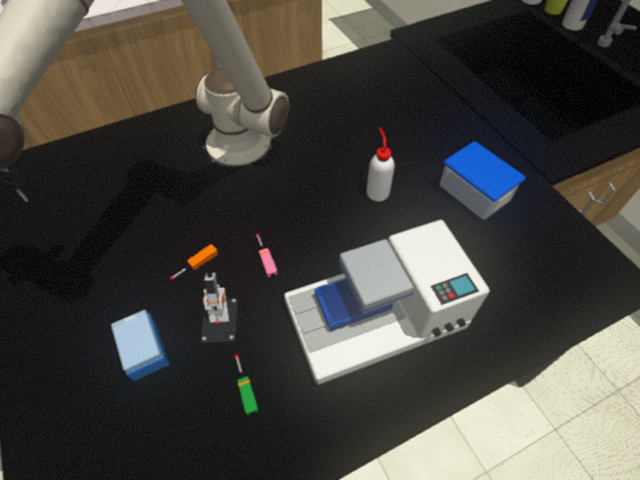

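View pics/top0.png

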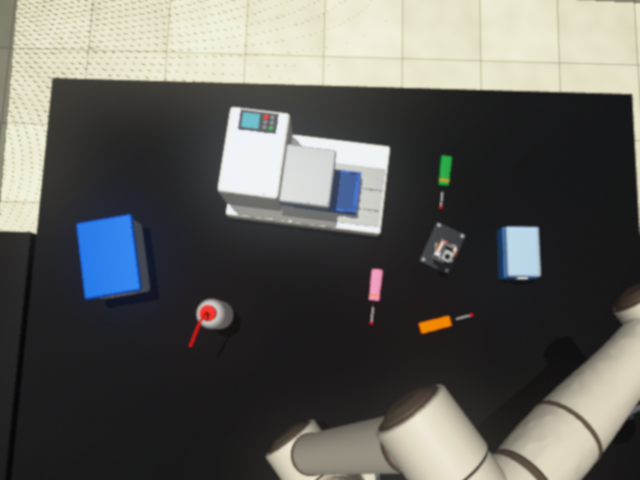

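The scene view shows the stand with the silver/black probe at (213,300), top view (447,247). The washer's blue carrier is at scene (345,303) and top (347,192). Candidates for the probe (scene pixels): stand probe (213,295), orange (200,258), pink (267,262), green (247,393). The last three lie flat and are excluded by colour, so I choose the stand probe and check it in a crop.

Run:
```python
import cv2,numpy as np
s=cv2.imread("pics/scene0.png");t=cv2.imread("pics/top0.png")
def c(i,x,y,w,h,W,H): return cv2.resize(i[y:y+h,x:x+w],(W,H),interpolation=cv2.INTER_CUBIC)
a=np.hstack([c(s,190,260,60,90,400,600),c(t,412,215,60,90,400,600)])
cv2.imwrite("pics/stand.png",a)
b=np.vstack([c(s,270,230,160,60*1,800,300) if 0 else c(s,280,260,140,60,700,300),c(t,270,130,140,60,700,300) if 0 else c(t,270,165,140,60,700,300)])
cv2.imwrite("pics/wash.png",b)
```

```text
(no output)
```

View pics/stand.png

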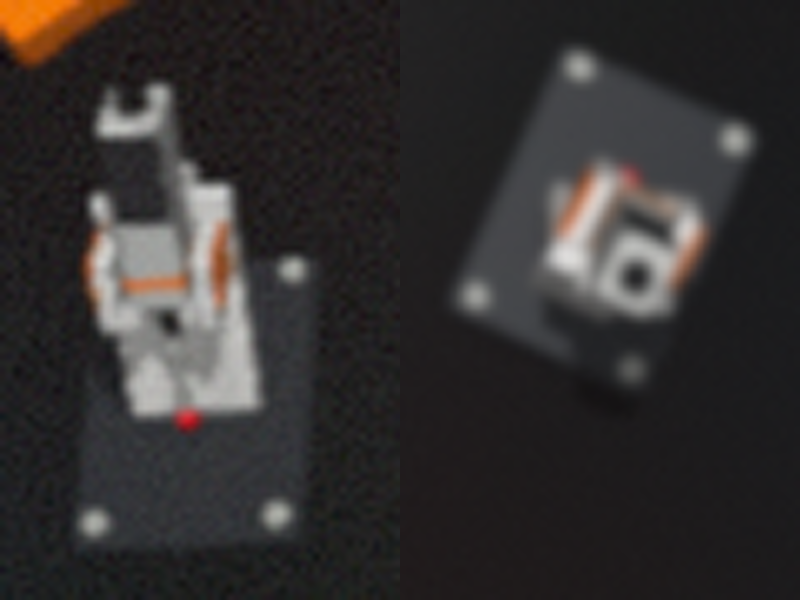

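View pics/wash.png

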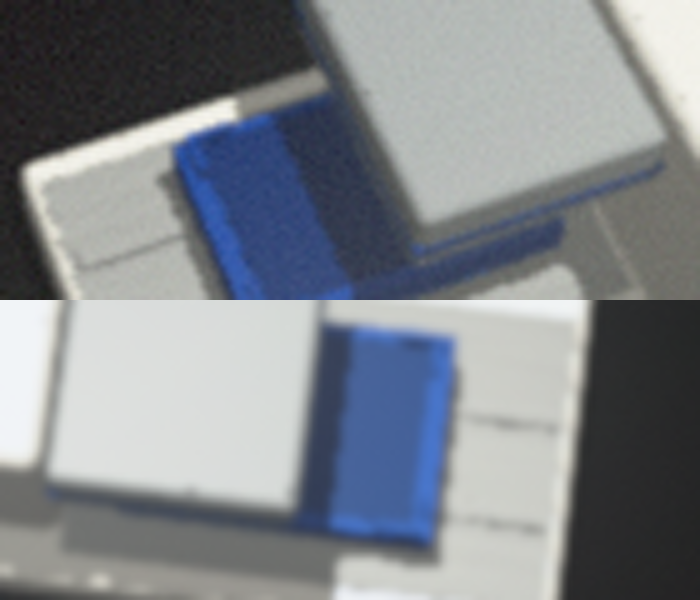

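The crop confirms the silver/black probe leaning in the stand. Its top is at scene ≈(209.5,275.4), top view ≈(447.1,256.0). The red ball is at scene ≈(217.8,322.3), top view ≈(446.2,241.3). The carrier's free end and part of its robot-side top edge are visible.

```bash
cat > h.py <<'E'
from bench import arm
import cv2,numpy as np
from scipy.spatial.transform import Rotation as R
P={n:arm.camera_params(n) for n in("scene","top")}
def ray(n,u,v):
    p=P[n]; d=R.from_quat(p["orientation"]).apply(np.linalg.solve(p["K"],[u,v,1])); return p["position"],d
def onz(n,u,v,z):
    o,d=ray(n,u,v); return o+d*(z-o[2])/d[2]
def tri(a,b):
    A=np.zeros((3,3));y=np.zeros(3);rs=[ray("scene",*a),ray("top",*b)]
    for o,d in rs:
        d=d/np.linalg.norm(d);M=np.eye(3)-np.outer(d,d);A+=M;y+=M@o
    x=np.linalg.solve(A,y); return x,[np.linalg.norm(np.cross(x-o,d/np.linalg.norm(d))) for o,d in rs]
E
python3 - <<'E'
from h import *
np.set_printoptions(precision=1,suppress=True)
C=lambda x,y,ox,oy,f=6.6667:((x+.5)/f-.5+ox,(y+.5)/f-.5+oy)
s=cv2.imread("pics/scene0.png").astype(int);t=cv2.imread("pics/top0.png").astype(int)
# red ball centroids
for n,i,(x,y,w,h) in(("scene",s,(208,314,20,18)),("top",t,(438,233,18,14))):
    c=i[y:y+h,x:x+w]; r=np.clip(c[:,:,2]-np.maximum(c[:,:,1]*1.0,c[:,:,0])-40,0,None)
    orange=c[:,:,1]>c[:,:,0]+25; r[orange]=0
    ys,xs=np.mgrid[:h,:w]; u,v=(r*xs).sum()/r.sum()+x,(r*ys).sum()/r.sum()+y
    print("ball",n,u,v,r.sum(),onz(n,u,v,24.2))
ts,tt=C(133,108,190,260),C(236,275,412,215)
print("top",ts,tt,tri(ts,tt),onz("scene",*ts,142),onz("top",*tt,142))
for q in((180,67),(335,140),(75,297),(232,370)): print("screw top",onz("top",*C(*q,412,215),8))
for q in((293,270),(93,522),(277,515)): print("screw sc",onz("scene",*C(*q,190,260),8))
# carrier top edges, z=88 (crop f=5)
for q in((178,150),(235,300)): print("car sc",onz("scene",*C(*q,280,260,5),88))
for q in((453,338),(433,545),(300,530)): print("car top",onz("top",*C(q[0],q[1]-300,270,165,5),88))
# washer base free end z=52, top & scene
for q in((585,300),(560,600)): print("base end top",onz("top",*C(q[0],q[1]-300,270,165,5),52))
# wash head top z=180: corners
for q in((323,300),(297,515),(48,488)): print("head top?",onz("top",*C(q[0],q[1]-300,270,165,5),180))
E
```

```text
ball scene 217.6959349593496 322.44552845528455 615.0 [ 571.2 -260.8   24.2]
ball top 443.2323232323232 242.1010101010101 99.0 [ 566.7 -254.9   24.2]
top (209.52489987550064, 275.7749186254069) (446.9748226258869, 255.8247933760331) (array([ 518.1, -238.4,  138.5]), [np.float64(0.4756713907436624), np.float64(0.4756713907437117)]) [ 520.5 -238.   142. ] [ 517.5 -238.2  142. ]
screw top [ 612.6 -247.     8. ]
screw top [ 586.8 -304.2    8. ]
screw top [ 525.7 -208.2    8. ]
screw top [ 500.3 -265.7    8. ]
screw sc [ 524.1 -207.4    8. ]
screw sc [ 584.8 -303.1    8. ]
screw sc [ 610.9 -245.4    8. ]
car sc [627.  -36.1  88. ]
car sc [704.1 -46.5  88. ]
car top [718.3 -45.9  88. ]
car top [618.4 -38.3  88. ]
car top [623.9  24.   88. ]
base end top [ 749.2 -112.1   52. ]
base end top [ 600.6 -101.7   52. ]
head top? [708.2  17.6 180. ]
head top? [611.3  26.6 180. ]
head top? [620.3 135.5 180. ]
```

Run:
```python
import cv2,numpy as np
s=cv2.imread("pics/scene0.png");t=cv2.imread("pics/top0.png")
def c(i,x,y): return cv2.resize(cv2.convertScaleAbs(i[y:y+60,x:x+40],alpha=1.6),(400,600),interpolation=cv2.INTER_CUBIC)
cv2.imwrite("pics/wash2.png",np.hstack([c(s,310,275),c(t,325,165)]))
```

```text
(no output)
```

View pics/wash2.png

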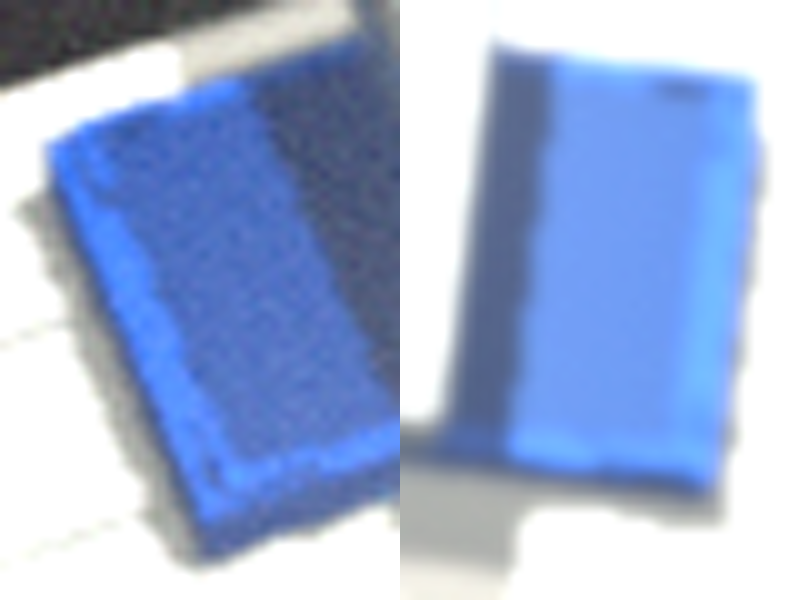

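Run:
```python
from h import *
np.set_printoptions(precision=1,suppress=True)
C=lambda x,y,ox,oy,f=10:((x+.5)/f-.5+ox,(y+.5)/f-.5+oy)
for q in((54,152),(200,522)): print("sc88",onz("scene",*C(*q,310,275),88))
print("sc63",onz("scene",*C(200,562,310,275),63))
for q in((350,78),(318,472),(110,455)): print("top88",onz("top",*C(*q,325,165),88))
for q in((318,490),): print("top63",onz("top",*C(*q,325,165),63))
i=cv2.imread("pics/scene0.png").astype(int);t=cv2.imread("pics/top0.png").astype(int)
b=lambda c:c[...,0]-(c[...,1]+c[...,2])/2
# top: free-end edge position per row and near edge per column (blueness half level)
for v in range(178,211,4):
    r=b(t[v]).astype(float); k=np.arange(350,366); h=r[352]/2; j=[u for u in k if r[u]>h][-1]; u=j+(r[j]-h)/(r[j]-r[j+1]); print(v,round(u,2),onz("top",u,v,88)[:2])
for u in range(338,356,3):
    col=b(t[:,u]).astype(float); print(u,[int(x) for x in col[208:218]])
```

```text
sc88 [627.1 -36.8  88. ]
sc88 [721.8 -48.5  88. ]
sc63 [720.4 -47.4  63. ]
top88 [717.9 -44.4  88. ]
top88 [622.8 -38.6  88. ]
top88 [625.6  10.2  88. ]
top63 [623.7 -40.1  63. ]
178 360.46 [704.3 -46.8]
182 360.13 [694.5 -46.2]
186 359.61 [684.8 -45.1]
190 359.09 [675.1 -44.1]
194 358.61 [665.5 -43.1]
198 358.18 [655.8 -42.3]
202 357.53 [646.2 -40.9]
206 357.09 [636.6 -40. ]
210 356.36 [627.  -38.5]
338 [89, 97, 88, 62, 29, 10, 1, -2, -3, -4]
341 [85, 98, 98, 79, 43, 14, 3, -1, -4, -4]
344 [76, 86, 89, 75, 47, 19, 6, -1, -3, -5]
347 [78, 87, 89, 76, 54, 29, 10, 1, -1, -3]
350 [76, 86, 91, 81, 54, 29, 12, 3, -1, -2]
353 [96, 100, 99, 88, 68, 44, 22, 8, 1, -3]
```

Run:
```python
from h import *
np.set_printoptions(precision=1,suppress=True)
t=cv2.imread("pics/top0.png",0).astype(float)
def cross(l,h=110):  # last above h
    j=np.where(l>h)[0][-1]; return j+(l[j]-h)/(l[j]-l[j+1])
def rep(name,p,z):
    w=np.array([onz("top",u,v,z)[:2] for u,v in p]); d=w-w.mean(0); a=np.linalg.svd(d)[2][0]; print(name,np.degrees(np.arctan2(a[1],a[0])),w[0],w[-1],np.abs(d@[-a[1],a[0]]).max())
rep("end",[(365+cross(t[v,365:420]),v) for v in range(156,224,3)],52)
rep("front",[(u,195+cross(t[195:260,u],90)) for u in range(245,372,4)],0)
rep("back",[(u,180-cross(t[180:100:-1,u])) for u in range(305,380,4)],52)
rep("housing back",[(u,140-cross(t[140:90:-1,u])) for u in range(238,284,3)],192)
rep("head front",[(u,0) for u in (1,2)],180)
# head free end edge (bright head ->blue)
rep("head end",[(325+ (lambda l:cross(l,140))(t[v,325:345]),v) for v in range(162,196,3)],180)
```

```text
end 174.25366071379963 [ 771.  -118.3] [ 607.  -101.8] 0.2934164412024525
front -95.63099608357228 [616.  232.8] [585.7 -76.1] 0.35132022344881747
back -95.90329116930397 [819.1  88.5] [800.8 -88.1] 0.16302679852460542
housing back -95.5472486934039 [832.6 233.9] [822.6 133.9] 0.2620631062801807
head front -88.37021263310551 [1077.4  792.5] [1077.5  790.3] 3.8223449551979295e-18Traceback (most recent call last):
  File "<stdin>", line 14, in <module>
  File "<stdin>", line 14, in <lambda>
  File "<stdin>", line 5, in cross
IndexError: index 20 is out of bounds for axis 0 with size 20
```

```bash
cat >> h.py <<'E'
np.set_printoptions(precision=3,suppress=True)
def frame(yaw,lean):  # tool axes: z down-forward, y level
    a=np.radians(yaw);L=np.radians(lean);f=np.array([np.cos(a),np.sin(a),0]);l=np.array([-np.sin(a),np.cos(a),0])
    z=np.sin(L)*f-np.cos(L)*np.array([0,0,1]); return f,l,z
def go(p,yaw,lean,what=""):
    f,l,z=frame(yaw,lean); s=arm.read_state(); c=R.from_quat(s["ee_rot"]); best=None
    for y in(l,-l):
        T=R.from_matrix(np.c_[np.cross(y,z),y,z]); rv=(T*c.inv()).as_rotvec()
        if best is None or np.linalg.norm(rv)<np.linalg.norm(best): best=rv
    d=np.array(p)-s["position"]; n=int(np.ceil(max(np.linalg.norm(d)/48,np.degrees(np.linalg.norm(best))/8.4)))
    print(what,"rows",n,"tot xyz",d/200,"tot rot",best/(np.pi/2),"per row",d/200/max(n,1),best/(np.pi/2)/max(n,1))
YC,YW=-24.0,-5.75
HOME=np.array([527.3,-241.7,123.8])
xw=np.array([.995,-.1002,0]);yw=np.array([.1002,.995,0])
def cradle(up,fx=0):  # TCP for probe raised by up along axis
    f,l,z=frame(YC,25); x=np.cos(np.radians(25))*f+np.array([0,0,np.sin(np.radians(25))]); return HOME+17*z-up*z+fx*x
def touch(X,Y,Z,lean=32,b=93): # ball at washer-rotated coords
    return X*xw+Y*yw+np.array([0,0,Z])-b*frame(YW,lean)[2]
def st():
    s=arm.read_state(); print(round(s["clock"],2),s["position"],s["contact_force"],"w",s["gripper_width"],"g",s["grasp_force"],s["joints"])
E
python3 -c "
from h import *
go(cradle(80),YC,25,'above')
print(cradle(80),cradle(0))"
```

```text
above rows 10 tot xyz [ 1.305  1.724 -0.247] tot rot [-0.004 -0.286 -0.512] per row [ 0.131  0.172 -0.025] [-0.    -0.029 -0.051]
[ 502.977 -230.871  180.897] [ 533.863 -244.622  108.393]
```

```bash
python3 -m handwheel '[{"x":0.13,"y":0.17,"z":0,"ay":-0.029,"az":-0.051},{"x":0.13,"y":0.17,"z":0,"ay":-0.029,"az":-0.051},{"x":0.13,"y":0.17,"z":0,"ay":-0.029,"az":-0.051},{"x":0.13,"y":0.17,"z":0,"ay":-0.029,"az":-0.051},{"x":0.13,"y":0.17,"z":0,"ay":-0.029,"az":-0.051},{"x":0.13,"y":0.17,"z":0,"ay":-0.029,"az":-0.051},{"x":0.13,"y":0.17,"z":0,"ay":-0.029,"az":-0.051},{"x":0.13,"y":0.17,"z":0,"ay":-0.029,"az":-0.051}]' 1
python3 -c "
from h import *
go(cradle(80),YC,25,'above')"
```

```text
above rows 10 tot xyz [ 1.305  1.724 -0.247] tot rot [-0.004 -0.286 -0.512] per row [ 0.131  0.172 -0.025] [-0.    -0.029 -0.051]invalid input at $[0]: expected keys x, y, z, ax, ay, az
```

All six keys are needed in every row.

```bash
python3 -m handwheel '[{"x":0.13,"y":0.17,"z":0,"ax":0,"ay":-0.029,"az":-0.051},{"x":0.13,"y":0.17,"z":0,"ax":0,"ay":-0.029,"az":-0.051},{"x":0.13,"y":0.17,"z":0,"ax":0,"ay":-0.029,"az":-0.051},{"x":0.13,"y":0.17,"z":0,"ax":0,"ay":-0.029,"az":-0.051},{"x":0.13,"y":0.17,"z":0,"ax":0,"ay":-0.029,"az":-0.051},{"x":0.13,"y":0.17,"z":0,"ax":0,"ay":-0.029,"az":-0.051},{"x":0.13,"y":0.17,"z":0,"ax":0,"ay":-0.029,"az":-0.051},{"x":0.13,"y":0.17,"z":0,"ax":0,"ay":-0.029,"az":-0.051}]' 1
python3 -c "
from h import *
go(cradle(80),YC,25,'above')"
```

```text
clock: 0.9
position: [449.6, -304.5, 231.5]
ee_rot: [0.123, 0.976, -0.035, 0.175]
contact_force: [-0.1, -0.1, 0.4]
gripper_width: 85.1
grasp_force: 0.0
above rows 3 tot xyz [ 0.267  0.368 -0.253] tot rot [-0.001 -0.053 -0.104] per row [ 0.089  0.123 -0.084] [-0.    -0.018 -0.035]
```

```bash
python3 -m handwheel '[{"x":0.09,"y":0.12,"z":0,"ax":0,"ay":-0.018,"az":-0.035},{"x":0.09,"y":0.12,"z":-0.05,"ax":0,"ay":-0.018,"az":-0.035},{"x":0.08,"y":0.12,"z":-0.1,"ax":0,"ay":-0.018,"az":-0.034},{"x":0,"y":0,"z":-0.1,"ax":0,"ay":0,"az":0},{"x":0,"y":0,"z":0,"ax":0,"ay":0,"az":0},{"x":0,"y":0,"z":0,"ax":0,"ay":0,"az":0},{"x":0,"y":0,"z":0,"ax":0,"ay":0,"az":0},{"x":0,"y":0,"z":0,"ax":0,"ay":0,"az":0}]' 1
python3 - <<'E'
from h import *
go(cradle(80),YC,25,'above'); go(cradle(0),YC,25,'grip');st()
s=arm.get_image("scene")[:,:,::-1];t=arm.get_image("top")[:,:,::-1]
c=lambda i,x,y:cv2.resize(i[y:y+120,x:x+80],(400,600),interpolation=cv2.INTER_CUBIC)
cv2.imwrite("pics/above.png",np.hstack([c(s,175,235),c(t,405,200)]))
E
```

```text
clock: 1.7
position: [499.0, -239.5, 186.0]
ee_rot: [0.198, 0.956, -0.045, 0.21]
contact_force: [-0.2, -0.7, -0.4]
gripper_width: 85.2
grasp_force: 0.0
above rows 1 tot xyz [ 0.02   0.043 -0.026] tot rot [ 0.001 -0.002 -0.006] per row [ 0.02   0.043 -0.026] [ 0.001 -0.002 -0.006]
grip rows 2 tot xyz [ 0.174 -0.026 -0.388] tot rot [ 0.001 -0.002 -0.006] per row [ 0.087 -0.013 -0.194] [ 0.    -0.001 -0.003]
1.7 [ 498.998 -239.468  185.998] [-0.21  -0.738 -0.351] w 85.22267862889666 g 0.0 [-0.101  0.122 -0.685  0.365 -0.372 -2.193]
```

View pics/above.png

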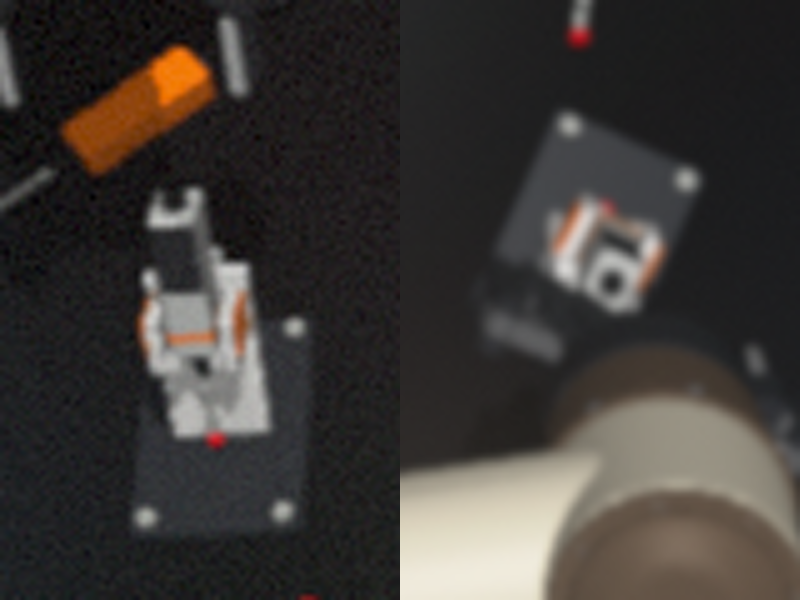

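```bash
python3 -m handwheel '[{"x":0.02,"y":0.043,"z":-0.02,"ax":0,"ay":-0.002,"az":-0.006},{"x":0,"y":0,"z":0,"ax":0,"ay":0,"az":0},{"x":0.038,"y":-0.017,"z":-0.09,"ax":0,"ay":0,"az":0},{"x":0.038,"y":-0.017,"z":-0.09,"ax":0,"ay":0,"az":0},{"x":0.038,"y":-0.017,"z":-0.09,"ax":0,"ay":0,"az":0},{"x":0.02,"y":-0.009,"z":-0.047,"ax":0,"ay":0,"az":0},{"x":0,"y":0,"z":0,"ax":0,"ay":0,"az":0},{"x":0,"y":0,"z":0,"ax":0,"ay":0,"az":0}]' 1
python3 - <<'E'
from h import *
go(cradle(0),YC,25,'grip');st()
E
```

```text
clock: 2.6
position: [531.3, -243.9, 125.1]
ee_rot: [0.203, 0.956, -0.042, 0.206]
contact_force: [1.6, 0.5, 0.2]
gripper_width: 85.3
grasp_force: 0.0
grip rows 1 tot xyz [ 0.013 -0.004 -0.083] tot rot [-0.005 -0.007 -0.001] per row [ 0.013 -0.004 -0.083] [-0.005 -0.007 -0.001]
2.6 [ 531.288 -243.919  125.051] [1.599 0.452 0.175] w 85.32335215636422 g 0.0 [-0.164  0.255 -0.778  0.682 -0.161 -2.479]
```

```bash
cat >> h.py <<'E'
D=11.0  # probe lean minus tool lean
UP=8.0  # gripped point above probe_grip
def cradle(up,fx=0):
    f,l,z=frame(YC,25); x=np.cos(np.radians(25))*f+np.array([0,0,np.sin(np.radians(25))])
    return HOME-(up+UP)*z+fx*x+19*frame(YC,25-D)[2]
def touch(X,Y,Z,lean=32):
    return X*xw+Y*yw+np.array([0,0,Z])-(110+UP)*frame(YW,lean)[2]+19*frame(YW,lean-D)[2]
E
python3 - <<'E'
from h import *
go(cradle(0),YC,14,'grip')
E
```

```text
grip rows 2 tot xyz [-0.014  0.009 -0.062] tot rot [ 0.045  0.105 -0.001] per row [-0.007  0.004 -0.031] [ 0.022  0.053 -0.001]
```

```bash
python3 -m handwheel '[{"x":-0.007,"y":0.004,"z":0,"ax":0.015,"ay":0.035,"az":0},{"x":-0.007,"y":0.004,"z":0,"ax":0.015,"ay":0.035,"az":0},{"x":0,"y":0,"z":-0.02,"ax":0.015,"ay":0.035,"az":0},{"x":0,"y":0,"z":-0.02,"ax":0,"ay":0,"az":0},{"x":0,"y":0,"z":-0.022,"ax":0,"ay":0,"az":0},{"x":0,"y":0,"z":0,"ax":0,"ay":0,"az":0},{"x":0,"y":0,"z":0,"ax":0,"ay":0,"az":0},{"x":0,"y":0,"z":0,"ax":0,"ay":0,"az":0}]' 1
python3 - <<'E'
from h import *
go(cradle(0),YC,14,'grip');st()
E
```

```text
clock: 3.4
position: [527.9, -248.6, 113.5]
ee_rot: [0.207, 0.969, -0.034, 0.131]
contact_force: [-0.6, -1.0, -1.1]
gripper_width: 85.0
grasp_force: 0.0
grip rows 1 tot xyz [ 0.003  0.032 -0.005] tot rot [0.014 0.012 0.002] per row [ 0.003  0.032 -0.005] [0.014 0.012 0.002]
3.4 [ 527.907 -248.589  113.518] [-0.614 -0.99  -1.11 ] w 84.97553469726937 g 0.0 [-0.12   0.319 -0.533  0.2   -0.471 -2.037]
```

```bash
python3 -m handwheel '[{"x":0.003,"y":0.032,"z":-0.005,"ax":0.014,"ay":0.012,"az":0.002},{"x":0,"y":0,"z":0,"ax":0,"ay":0,"az":0},{"x":0,"y":0,"z":0,"ax":0,"ay":0,"az":0},{"x":0,"y":0,"z":0,"ax":0,"ay":0,"az":0},{"x":0,"y":0,"z":0,"ax":0,"ay":0,"az":0},{"x":0,"y":0,"z":0,"ax":0,"ay":0,"az":0},{"x":0,"y":0,"z":0,"ax":0,"ay":0,"az":0},{"x":0,"y":0,"z":0,"ax":0,"ay":0,"az":0}]' 1
python3 - <<'E'
from h import *
go(cradle(0),YC,14,'grip');st()
s=arm.get_image("scene")[:,:,::-1];t=arm.get_image("top")[:,:,::-1]
c=lambda i,x,y:cv2.resize(i[y:y+90,x:x+60],(400,600),interpolation=cv2.INTER_CUBIC)
cv2.imwrite("pics/pre.png",np.hstack([c(s,185,245),c(t,415,215)]))
E
```

```text
clock: 4.2
position: [529.1, -242.2, 112.6]
ee_rot: [0.206, 0.971, -0.025, 0.12]
contact_force: [-0.4, 0.1, 0.1]
gripper_width: 85.1
grasp_force: 0.0
grip rows 1 tot xyz [-0.004  0.     0.   ] tot rot [-0.001  0.001 -0.   ] per row [-0.004  0.     0.   ] [-0.001  0.001 -0.   ]
4.2 [ 529.127 -242.238  112.57 ] [-0.415  0.125  0.084] w 85.13533742397557 g 0.0 [-0.116  0.327 -0.498  0.145 -0.516 -1.991]
```

View pics/pre.png

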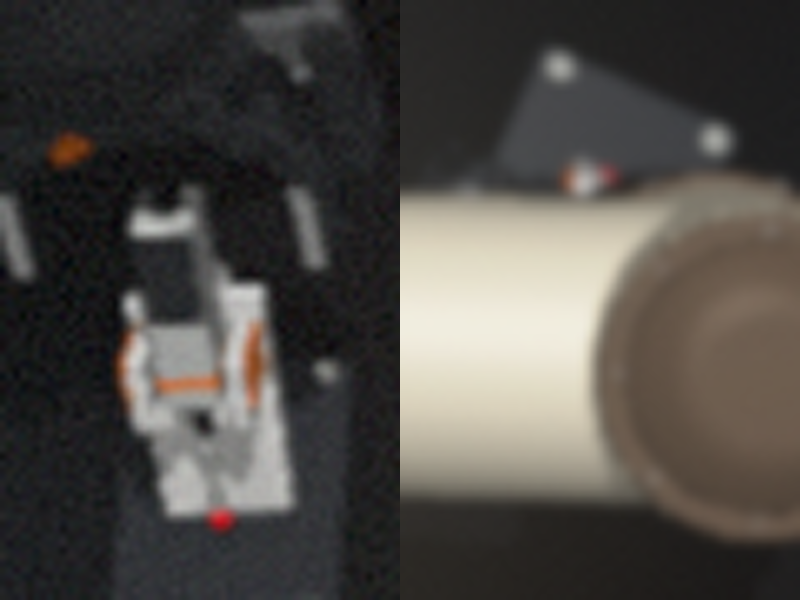

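The fingers at crop x≈18 and 308 are centred on the probe top at x≈165. Closing the gripper.

```bash
Z='x'; python3 -m handwheel '[{"x":0,"y":0,"z":0,"ax":0,"ay":0,"az":0},{"x":0,"y":0,"z":0,"ax":0,"ay":0,"az":0},{"x":0,"y":0,"z":0,"ax":0,"ay":0,"az":0},{"x":0,"y":0,"z":0,"ax":0,"ay":0,"az":0},{"x":0,"y":0,"z":0,"ax":0,"ay":0,"az":0},{"x":0,"y":0,"z":0,"ax":0,"ay":0,"az":0},{"x":0,"y":0,"z":0,"ax":0,"ay":0,"az":0},{"x":0,"y":0,"z":0,"ax":0,"ay":0,"az":0}]' -1
python3 - <<'E'
from h import *
st();go(cradle(0),YC,14,'grip');go(cradle(70,3),YC,14,'lift')
E
```

```text
clock: 5.1
position: [529.2, -242.2, 112.7]
ee_rot: [0.206, 0.971, -0.025, 0.12]
contact_force: [-1.1, 0.7, 1.9]
gripper_width: 19.1
grasp_force: 58.5
5.1 [ 529.174 -242.171  112.719] [-1.053  0.671  1.914] w 19.142872043196647 g 58.54099988937378 [-0.116  0.327 -0.498  0.145 -0.516 -1.991]
grip rows 1 tot xyz [-0.004 -0.    -0.001] tot rot [-0.001  0.001 -0.   ] per row [-0.004 -0.    -0.001] [-0.001  0.001 -0.   ]
lift rows 2 tot xyz [-0.127  0.055  0.323] tot rot [-0.001  0.001 -0.   ] per row [-0.063  0.027  0.162] [-0.  0. -0.]
```

```bash
python3 -m handwheel '[{"x":0.004,"y":-0.002,"z":0.012,"ax":0,"ay":0,"az":0},{"x":-0.0386,"y":0.0172,"z":0.0906,"ax":0,"ay":0,"az":0},{"x":-0.0386,"y":0.0172,"z":0.0906,"ax":0,"ay":0,"az":0},{"x":-0.0386,"y":0.0172,"z":0.0906,"ax":0,"ay":0,"az":0},{"x":-0.0386,"y":0.0172,"z":0.0906,"ax":0,"ay":0,"az":0},{"x":0,"y":0,"z":0.0906,"ax":0,"ay":0,"az":0},{"x":0,"y":0,"z":0,"ax":0,"ay":0,"az":0},{"x":0,"y":0,"z":0,"ax":0,"ay":0,"az":0}]' -1
python3 - <<'E'
from h import *
st();go(touch(590,150,85),YW,21,'pre1');go(touch(560,120,110),YW,21,'via');print(touch(590,150,85))
s=arm.get_image("scene")[:,:,::-1]
c=lambda i,x,y:cv2.resize(i[y:y+90,x:x+120],(800,600),interpolation=cv2.INTER_CUBIC)
cv2.imwrite("pics/lift.png",c(s,150,230))
E
```

```text
clock: 5.9
position: [498.5, -228.7, 204.8]
ee_rot: [0.207, 0.971, -0.025, 0.119]
contact_force: [-0.1, 0.3, -2.6]
gripper_width: 19.4
grasp_force: 59.1
5.9 [ 498.545 -228.658  204.802] [-0.059  0.276 -2.579] w 19.391862927218927 g 59.06790375709534 [-0.093  0.163 -0.439  0.113 -0.74  -1.972]
pre1 rows 7 tot xyz [ 0.24   1.622 -0.187] tot rot [-0.021 -0.076  0.203] per row [ 0.034  0.232 -0.027] [-0.003 -0.011  0.029]
via rows 7 tot xyz [ 0.076  1.488 -0.062] tot rot [-0.021 -0.076  0.203] per row [ 0.011  0.213 -0.009] [-0.003 -0.011  0.029]
[546.639  95.715 167.332]
```

View pics/lift.png

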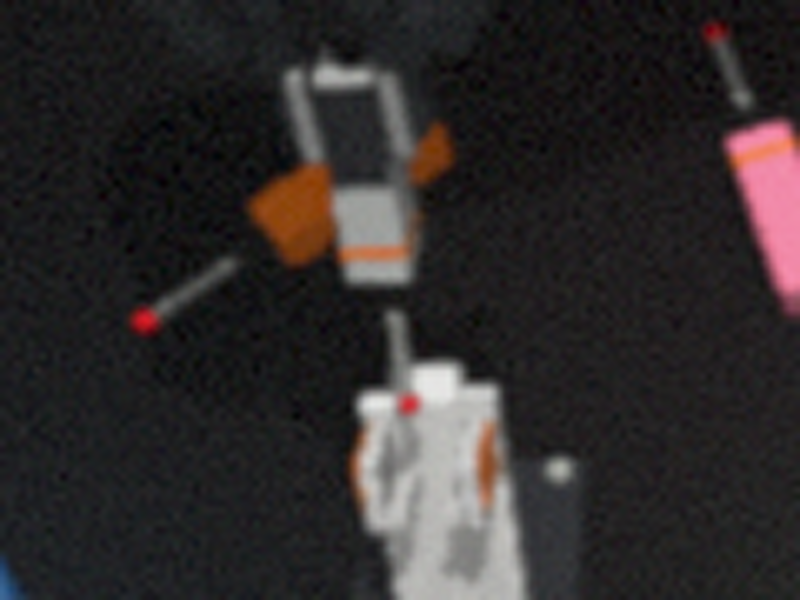

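```bash
python3 -m handwheel '[{"x":0,"y":0.2,"z":0.03,"ax":-0.003,"ay":-0.011,"az":0.029},{"x":0.01,"y":0.215,"z":0,"ax":-0.003,"ay":-0.011,"az":0.029},{"x":0.01,"y":0.215,"z":0,"ax":-0.003,"ay":-0.011,"az":0.029},{"x":0.01,"y":0.215,"z":0,"ax":-0.003,"ay":-0.011,"az":0.029},{"x":0.01,"y":0.215,"z":0,"ax":-0.003,"ay":-0.011,"az":0.029},{"x":0.01,"y":0.215,"z":-0.03,"ax":-0.003,"ay":-0.011,"az":0.029},{"x":0.02,"y":0.213,"z":-0.06,"ax":-0.003,"ay":-0.01,"az":0.029},{"x":0,"y":0,"z":0,"ax":0,"ay":0,"az":0}]' -1
python3 - <<'E'
from h import *
st();go(touch(595,150,77),YW,21,'pre1')
s=arm.get_image("scene");t=arm.get_image("top")
cv2.imwrite("pics/v_s.png",s[:,:,::-1]);cv2.imwrite("pics/v_t.png",t[:,:,::-1])
E
```

```text
clock: 6.75
position: [512.0, 71.7, 190.6]
ee_rot: [0.045, 0.982, -0.01, 0.181]
contact_force: [0.4, -0.4, -3.0]
gripper_width: 19.0
grasp_force: 59.8
6.75 [511.982  71.704 190.582] [ 0.441 -0.386 -2.957] w 18.997020702177547 g 59.825191497802734 [ 0.554  0.081 -0.722  0.453 -0.518 -2.583]
pre1 rows 2 tot xyz [ 0.198  0.118 -0.156] tot rot [ 0.002 -0.002 -0.005] per row [ 0.099  0.059 -0.078] [ 0.001 -0.001 -0.003]
```

```bash
python3 -m handwheel '[{"x":0.03,"y":0.04,"z":-0.039,"ax":0,"ay":0,"az":-0.002},{"x":0.04,"y":0.039,"z":-0.039,"ax":0,"ay":0,"az":-0.002},{"x":0.06,"y":0.039,"z":-0.039,"ax":0,"ay":0,"az":0},{"x":0.068,"y":0,"z":-0.039,"ax":0,"ay":0,"az":0},{"x":0,"y":0,"z":0,"ax":0,"ay":0,"az":0},{"x":0,"y":0,"z":0,"ax":0,"ay":0,"az":0},{"x":0,"y":0,"z":0,"ax":0,"ay":0,"az":0},{"x":0,"y":0,"z":0,"ax":0,"ay":0,"az":0}]' -1
python3 - <<'E'
from h import *
st();go(touch(595,150,77),YW,21,'pre1')
s=arm.get_image("scene")[:,:,::-1];t=arm.get_image("top")[:,:,::-1]
c=lambda i,x,y:cv2.resize(i[y:y+90,x:x+60],(400,600),interpolation=cv2.INTER_CUBIC)
cv2.imwrite("pics/pre1.png",np.hstack([c(s,305,230),c(t,275,165)]))
E
```

```text
clock: 7.65
position: [552.4, 92.0, 162.8]
ee_rot: [0.052, 0.982, -0.009, 0.183]
contact_force: [-1.0, 0.4, -1.6]
gripper_width: 19.1
grasp_force: 59.8
7.65 [552.422  91.959 162.825] [-0.966  0.415 -1.59 ] w 19.105850234803086 g 59.78492617607117 [ 0.534  0.189 -0.694  0.528 -0.441 -2.663]
pre1 rows 1 tot xyz [-0.004  0.016 -0.017] tot rot [-0.     0.001  0.004] per row [-0.004  0.016 -0.017] [-0.     0.001  0.004]
```

View pics/pre1.png

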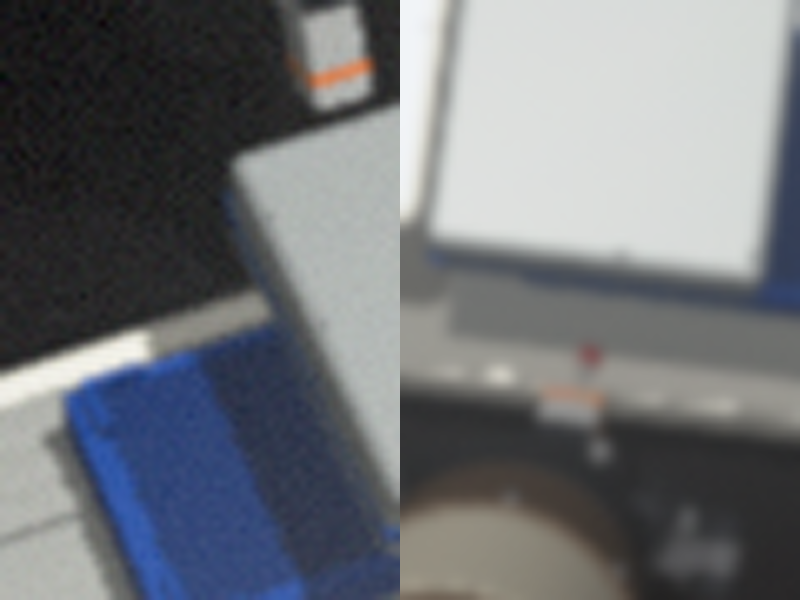

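Run:
```python
from h import *
C=lambda x,y,ox,oy,f=6.6667:((x+.5)/f-.5+ox,(y+.5)/f-.5+oy)
d=arm.read_state()["position"]-touch(595,150,77); e=595*xw+150*yw+[0,0,77]+d
print("expected ball",e,e@xw,e@yw)
p=onz("top",*C(190,354,275,165),e[2]); print("seen",p,p@xw,p@yw)
for q in((190,286),(340,303),(60,268)):
  for z in(63,88):
    p=onz("top",*C(*q,275,165),z); print("edge",z,p@xw,p@yw)
go(touch(610,150,75.5),YW,21,'pre contact')
```

```text
expected ball [607.957  86.658  80.525] 596.2344315497886 147.14205709357523
seen [606.783  85.752  80.525] 595.1562814166472 146.12328195471122
edge 63 623.0318132640878 150.31989970662144
edge 88 617.8178660818016 148.91893904113607
edge 63 623.7227993588733 96.33503754169911
edge 88 618.496092720093 95.93093847058866
edge 63 623.6148905256026 197.31957946663698
edge 88 618.3901764856224 195.05074262583508
pre contact rows 1 tot xyz [ 0.07   0.007 -0.025] tot rot [-0.     0.001  0.003] per row [ 0.07   0.007 -0.025] [-0.     0.001  0.003]
```

```bash
python3 -m handwheel '[{"x":0.035,"y":0.004,"z":-0.013,"ax":0,"ay":0,"az":0.001},{"x":0.035,"y":0.004,"z":-0.013,"ax":0,"ay":0,"az":0.001},{"x":0.015,"y":-0.001,"z":0,"ax":0,"ay":0,"az":0},{"x":0.01,"y":-0.001,"z":0,"ax":0,"ay":0,"az":0},{"x":0,"y":0,"z":0,"ax":0,"ay":0,"az":0},{"x":0,"y":0,"z":0,"ax":0,"ay":0,"az":0},{"x":0,"y":0,"z":0,"ax":0,"ay":0,"az":0},{"x":0,"y":0,"z":0,"ax":0,"ay":0,"az":0}]' -1
cat >> h.py <<'E'
def ball(lean=32):
    d=arm.read_state()["position"]-touch(0,0,0,lean); print("ball rig X,Y,Z",d@xw,d@yw,d[2]); st()
E
python3 -c "
from h import *
ball();go(touch(617,150,75),YW,21,'c')"
```

```text
clock: 8.55
position: [571.6, 93.5, 157.3]
ee_rot: [0.05, 0.982, -0.009, 0.183]
contact_force: [-0.2, -0.4, -2.5]
gripper_width: 19.3
grasp_force: 59.8
ball rig X,Y,Z 615.077113873709 150.3375579363304 74.95351578398227
8.55 [571.584  93.532 157.285] [-0.235 -0.357 -2.489] w 19.29514222806503 g 59.828991293907166 [ 0.516  0.227 -0.657  0.52  -0.433 -2.636]
c rows 1 tot xyz [ 0.01  -0.003  0.   ] tot rot [0.    0.001 0.001] per row [ 0.01  -0.003  0.   ] [0.    0.001 0.001]
```

```bash
python3 -m handwheel '[{"x":0.0105,"y":-0.001,"z":0,"ax":0,"ay":0,"az":0},{"x":0.0105,"y":-0.001,"z":0.003,"ax":0,"ay":0,"az":0},{"x":0.0105,"y":-0.001,"z":0.006,"ax":0,"ay":0,"az":0},{"x":0.0105,"y":-0.001,"z":0.006,"ax":0,"ay":0,"az":0},{"x":0,"y":0,"z":0,"ax":0,"ay":0,"az":0},{"x":0,"y":0,"z":0,"ax":0,"ay":0,"az":0},{"x":0,"y":0,"z":0,"ax":0,"ay":0,"az":0},{"x":0,"y":0,"z":0,"ax":0,"ay":0,"az":0}]' -1
python3 - <<'E'
from h import *
ball()
f=[]
t=arm.get_image("top")[:,:,::-1]
c=lambda i,x,y:cv2.resize(i[y:y+60,x:x+60],(600,600),interpolation=cv2.INTER_CUBIC)
cv2.imwrite("pics/t1.png",c(t,275,185))
cc=t[190:230,285:330].astype(int); r=np.clip(cc[...,2]-np.maximum(cc[...,1],cc[...,0])-15,0,None); r[(cc[...,1]>cc[...,0]+15)]=0
ys,xs=np.mgrid[:40,:45];u,v=(r*xs).sum()/r.sum()+285,(r*ys).sum()/r.sum()+190
p=onz("top",u,v,76);print(u,v,r.sum(),p@xw,p@yw)
for _ in range(3): st()
E
```

```text
clock: 9.35
position: [579.8, 92.6, 160.0]
ee_rot: [0.05, 0.982, -0.009, 0.183]
contact_force: [-3.1, -0.2, -0.6]
gripper_width: 18.9
grasp_force: 60.2
ball rig X,Y,Z 623.3182003776469 150.23900496456608 77.64655648842661
9.35 [579.773  92.608 159.978] [-3.052 -0.194 -0.6  ] w 18.870020550133987 g 60.18137991428375 [ 0.51   0.237 -0.63   0.498 -0.448 -2.606]
301.44805194805195 211.35064935064935 154 610.5813486669431 152.16945755882773
9.4 [579.813  92.593 159.994] [-3.583  0.61  -1.762] w 19.06856357979817 g 60.18197536468506 [ 0.509  0.237 -0.629  0.498 -0.448 -2.606]
9.4 [579.813  92.593 159.994] [-3.583  0.61  -1.762] w 19.06856357979817 g 60.18197536468506 [ 0.509  0.237 -0.629  0.498 -0.448 -2.606]
9.4 [579.813  92.593 159.994] [-3.583  0.61  -1.762] w 19.06856357979817 g 60.18197536468506 [ 0.509  0.237 -0.629  0.498 -0.448 -2.606]
```

View pics/t1.png

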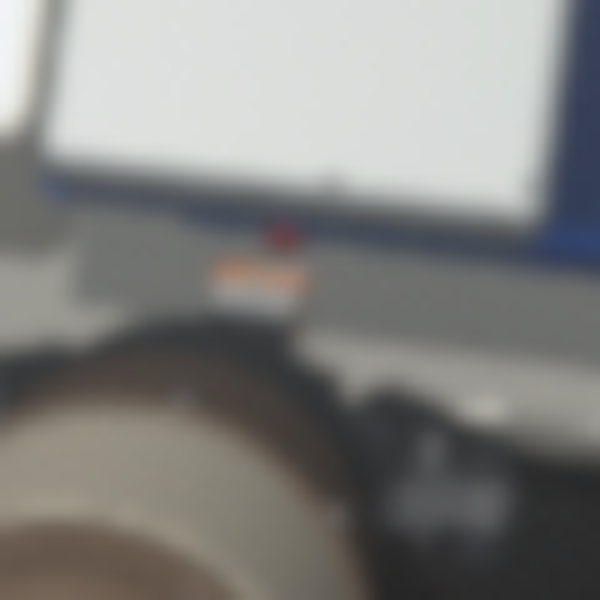

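```bash
python3 -m handwheel '[{"x":-0.04,"y":0.004,"z":-0.008,"ax":0,"ay":0,"az":0},{"x":-0.035,"y":0.003,"z":-0.004,"ax":0,"ay":0,"az":0},{"x":-0.013,"y":-0.13,"z":0,"ax":0,"ay":0,"az":0},{"x":-0.013,"y":-0.13,"z":0,"ax":0,"ay":0,"az":0},{"x":-0.013,"y":-0.13,"z":0,"ax":0,"ay":0,"az":0},{"x":-0.013,"y":-0.13,"z":0,"ax":0,"ay":0,"az":0},{"x":0,"y":0,"z":0,"ax":0,"ay":0,"az":0},{"x":0,"y":0,"z":0,"ax":0,"ay":0,"az":0}]' -1
python3 -c "
from h import *
ball();go(touch(615,45,75),YW,21,'c')"
```

```text
clock: 10.2
position: [554.9, -10.0, 158.3]
ee_rot: [0.05, 0.982, -0.009, 0.184]
contact_force: [-0.5, 0.1, -2.2]
gripper_width: 18.9
grasp_force: 60.2
ball rig X,Y,Z 608.8420734765465 45.657437858437255 76.01158253711752
10.2 [554.892  -9.993 158.343] [-0.471  0.07  -2.188] w 18.943177538287564 g 60.160510540008545 [ 0.336  0.181 -0.685  0.407 -0.397 -2.361]
c rows 1 tot xyz [ 0.031 -0.006 -0.005] tot rot [-0.     0.002  0.001] per row [ 0.031 -0.006 -0.005] [-0.     0.002  0.001]
```

```bash
python3 -m handwheel '[{"x":0.03,"y":-0.004,"z":-0.005,"ax":0,"ay":0,"az":0},{"x":0.0105,"y":-0.001,"z":0,"ax":0,"ay":0,"az":0},{"x":0.0105,"y":-0.001,"z":0.003,"ax":0,"ay":0,"az":0},{"x":0.0105,"y":-0.001,"z":0.006,"ax":0,"ay":0,"az":0},{"x":0.0105,"y":-0.001,"z":0.006,"ax":0,"ay":0,"az":0},{"x":0,"y":0,"z":0,"ax":0,"ay":0,"az":0},{"x":0,"y":0,"z":0,"ax":0,"ay":0,"az":0},{"x":0,"y":0,"z":0,"ax":0,"ay":0,"az":0}]' -1
python3 - <<'E'
from h import *
ball()
t=arm.get_image("top")[:,:,::-1];s=arm.get_image("scene")[:,:,::-1]
cv2.imwrite("pics/t2s.png",s);cv2.imwrite("pics/t2t.png",t)
st()
E
```

```text
clock: 11.0
position: [568.6, -11.6, 159.4]
ee_rot: [0.05, 0.982, -0.009, 0.182]
contact_force: [-1.5, -0.2, -3.2]
gripper_width: 19.1
grasp_force: 60.1
ball rig X,Y,Z 622.6466566746869 45.46373430595751 77.05337928915152
11.0 [568.607 -11.569 159.385] [-1.491 -0.228 -3.191] w 19.09597525700296 g 60.12622117996216 [ 0.326  0.203 -0.643  0.38  -0.415 -2.323]
11.1 [568.699 -11.567 159.51 ] [-2.336  0.235 -3.372] w 19.063884587260944 g 60.13263702392578 [ 0.326  0.203 -0.643  0.38  -0.415 -2.323]
```

```bash
python3 -m handwheel '[{"x":0.008,"y":-0.001,"z":0.004,"ax":0,"ay":0,"az":0},{"x":0,"y":0,"z":0,"ax":0,"ay":0,"az":0},{"x":0,"y":0,"z":0,"ax":0,"ay":0,"az":0},{"x":0,"y":0,"z":0,"ax":0,"ay":0,"az":0},{"x":0,"y":0,"z":0,"ax":0,"ay":0,"az":0},{"x":0,"y":0,"z":0,"ax":0,"ay":0,"az":0},{"x":0,"y":0,"z":0,"ax":0,"ay":0,"az":0},{"x":0,"y":0,"z":0,"ax":0,"ay":0,"az":0}]' -1
python3 - <<'E'
from h import *
ball(); arm.get_image("top");st()
t=cv2.imread("pics/t2t.png");s=arm.get_image("scene")[:,:,::-1]
c=lambda i,x,y:cv2.resize(i[y:y+60,x:x+40],(400,600),interpolation=cv2.INTER_CUBIC)
cv2.imwrite("pics/t2.png",np.hstack([c(s,305,255),c(t,330,175)]))
E
```

```text
clock: 11.9
position: [570.6, -11.7, 160.5]
ee_rot: [0.05, 0.982, -0.009, 0.183]
contact_force: [-3.1, 0.8, -3.4]
gripper_width: 19.1
grasp_force: 60.2
ball rig X,Y,Z 624.6242965870879 45.53632747686552 78.20618853703196
11.9 [570.582 -11.695 160.538] [-3.074  0.789 -3.448] w 19.147958718580842 g 60.18193781375885 [ 0.324  0.205 -0.637  0.375 -0.418 -2.318]
11.95 [570.61  -11.674 160.524] [-2.373  1.002 -2.422] w 19.132248570916524 g 60.18230617046356 [ 0.324  0.205 -0.637  0.375 -0.418 -2.318]
```

View pics/t2.png

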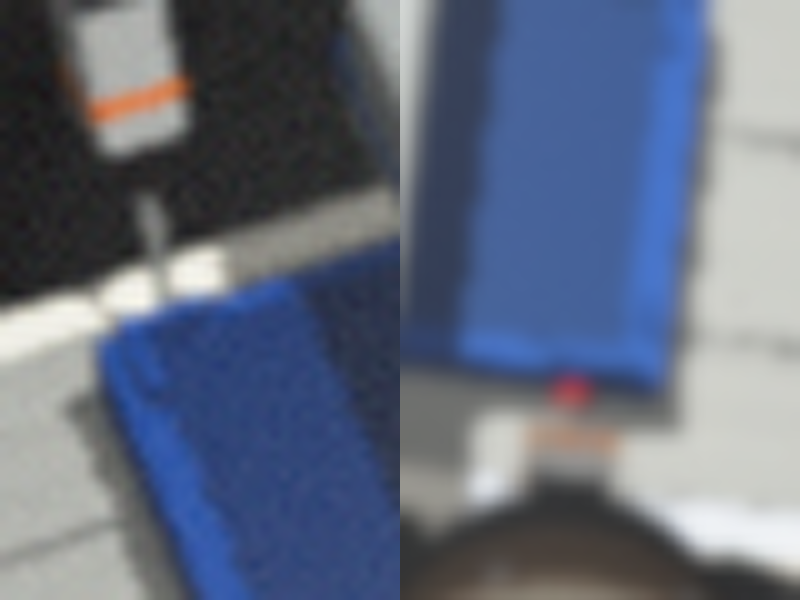

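```bash
python3 -m handwheel '[{"x":-0.046,"y":0.005,"z":-0.01,"ax":0,"ay":0,"az":0},{"x":-0.046,"y":0.005,"z":-0.006,"ax":0,"ay":0,"az":0},{"x":-0.01,"y":-0.102,"z":0,"ax":0,"ay":0,"az":0},{"x":-0.01,"y":-0.102,"z":0,"ax":0,"ay":0,"az":0},{"x":0,"y":0,"z":0,"ax":0,"ay":0,"az":0},{"x":0.11,"y":-0.011,"z":0,"ax":0,"ay":0,"az":0},{"x":0.11,"y":-0.011,"z":0,"ax":0,"ay":0,"az":0},{"x":0,"y":0,"z":0,"ax":0,"ay":0,"az":0}]' -1
python3 -c "
from h import *
ball();go(touch(650,14,75.5),YW,21,'c')"
```

```text
clock: 12.8
position: [595.9, -53.8, 158.9]
ee_rot: [0.05, 0.981, -0.009, 0.185]
contact_force: [0.4, 0.2, -1.9]
gripper_width: 19.2
grasp_force: 60.1
ball rig X,Y,Z 654.062136407986 6.1612661676873435 76.5397323562329
12.8 [595.926 -53.82  158.871] [ 0.373  0.238 -1.881] w 19.20068429796805 g 60.08665680885315 [ 0.23   0.25  -0.553  0.287 -0.429 -2.143]
c rows 1 tot xyz [-0.016  0.041 -0.005] tot rot [-0.     0.004  0.   ] per row [-0.016  0.041 -0.005] [-0.     0.004  0.   ]
```

```bash
python3 -m handwheel '[{"x":0.004,"y":0.045,"z":-0.005,"ax":0,"ay":0,"az":0},{"x":0.001,"y":0.01,"z":0,"ax":0,"ay":0,"az":0},{"x":0.001,"y":0.01,"z":0,"ax":0,"ay":0,"az":0},{"x":0.001,"y":0.01,"z":0,"ax":0,"ay":0,"az":0},{"x":0.001,"y":0.01,"z":0,"ax":0,"ay":0,"az":0},{"x":0.001,"y":0.01,"z":0,"ax":0,"ay":0,"az":0},{"x":0,"y":0,"z":0,"ax":0,"ay":0,"az":0},{"x":0,"y":0,"z":0,"ax":0,"ay":0,"az":0}]' -1
python3 - <<'E'
from h import *
ball()
for _ in range(4): arm.get_image("top");print(arm.read_state()["contact_force"])
E
```

```text
clock: 13.6
position: [594.0, -36.0, 156.4]
ee_rot: [0.05, 0.982, -0.009, 0.183]
contact_force: [-0.3, -0.8, -1.1]
gripper_width: 19.2
grasp_force: 60.1
ball rig X,Y,Z 650.3155772023774 23.652244364705442 74.06151175723748
13.6 [593.951 -36.042 156.393] [-0.259 -0.775 -1.084] w 19.172280349611416 g 60.068727135658264 [ 0.265  0.249 -0.57   0.318 -0.426 -2.207]
[ 0.248 -1.708 -1.757]
[-0.683 -0.539 -2.605]
[ 0.121 -1.658 -1.88 ]
[ 0.092 -1.244 -2.134]
```

```bash
python3 -m handwheel '[{"x":0.001,"y":0.008,"z":0,"ax":0,"ay":0,"az":0},{"x":0.001,"y":0.007,"z":0,"ax":0,"ay":0,"az":0},{"x":0,"y":0,"z":0,"ax":0,"ay":0,"az":0},{"x":0,"y":0,"z":0,"ax":0,"ay":0,"az":0},{"x":0,"y":0,"z":0,"ax":0,"ay":0,"az":0},{"x":0,"y":0,"z":0,"ax":0,"ay":0,"az":0},{"x":0,"y":0,"z":0,"ax":0,"ay":0,"az":0},{"x":0,"y":0,"z":0,"ax":0,"ay":0,"az":0}]' -1
python3 - <<'E'
from h import *
ball()
for _ in range(4): t=arm.get_image("top");print(arm.read_state()["contact_force"])
def red(i,x,y,w,h):
    c=i[y:y+h,x:x+w].astype(int); r=np.clip(c[...,0]-np.maximum(c[...,1],c[...,2])-40,0,None); r[c[...,1]>c[...,2]+25]=0
    ys,xs=np.mgrid[:h,:w]; return (r*xs).sum()/r.sum()+x,(r*ys).sum()/r.sum()+y,r.sum()
u,v,n=red(t,345,185,30,30); p=onz("top",u,v,75); print(u,v,n,"ball seen",p@xw,p@yw)
E
```

```text
clock: 14.6
position: [594.4, -32.9, 156.3]
ee_rot: [0.05, 0.982, -0.009, 0.183]
contact_force: [-1.2, -2.1, -2.1]
gripper_width: 19.3
grasp_force: 60.2
ball rig X,Y,Z 650.4665961215363 26.811534620740307 74.01376810799827
14.6 [594.417 -32.914 156.345] [-1.235 -2.131 -2.109] w 19.325588078621397 g 60.15918016433716 [ 0.27   0.25  -0.571  0.323 -0.425 -2.217]
[-1.411 -2.69  -1.741]
[-0.554 -2.822 -1.985]
[-1.331 -2.539 -1.331]
[-1.484 -2.622 -1.357]
359.0 202.6153846153846 13 ball seen 649.0447287123428 19.937752714838318
```

```bash
python3 -m handwheel '[{"x":-0.005,"y":-0.06,"z":0,"ax":0,"ay":0,"az":0},{"x":-0.01,"y":-0.08,"z":0.05,"ax":0,"ay":0,"az":0},{"x":-0.03,"y":-0.08,"z":0.15,"ax":0,"ay":0,"az":0},{"x":-0.05,"y":-0.08,"z":0.1,"ax":0,"ay":0,"az":0},{"x":0,"y":0,"z":0,"ax":0,"ay":0,"az":0},{"x":0,"y":0,"z":0,"ax":0,"ay":0,"az":0},{"x":0,"y":0,"z":0,"ax":0,"ay":0,"az":0},{"x":0,"y":0,"z":0,"ax":0,"ay":0,"az":0}]' -1
cat >> h.py <<'E'
Q0=R.from_quat([0.2060,0.9710,-0.0250,0.1200])
def back(up,fx=0):
    f,l,z=frame(YC,25); x=np.cos(np.radians(25))*f+np.array([0,0,np.sin(np.radians(25))])
    go(np.array([529.17,-242.17,112.72])-up*z+fx*x,YC,14,"back %g"%up)
E
python3 -c "
from h import *
st();back(100,4)"
```

```text
clock: 15.6
position: [575.2, -92.2, 214.9]
ee_rot: [0.05, 0.982, -0.009, 0.182]
contact_force: [-0.5, -0.0, -2.0]
gripper_width: 18.9
grasp_force: 60.1
15.6 [575.189 -92.244 214.863] [-0.493 -0.028 -2.006] w 18.902493561297437 g 60.13888657093048 [ 0.165  0.163 -0.462  0.169 -0.598 -1.96 ]
back 100 rows 4 tot xyz [-0.407 -0.671 -0.049] tot rot [ 0.02   0.075 -0.202] per row [-0.102 -0.168 -0.012] [ 0.005  0.019 -0.05 ]
```

```bash
python3 -m handwheel '[{"x":-0.08,"y":-0.134,"z":0,"ax":0.004,"ay":0.015,"az":-0.04},{"x":-0.082,"y":-0.134,"z":0,"ax":0.004,"ay":0.015,"az":-0.04},{"x":-0.082,"y":-0.134,"z":0,"ax":0.004,"ay":0.015,"az":-0.04},{"x":-0.082,"y":-0.134,"z":-0.02,"ax":0.004,"ay":0.015,"az":-0.041},{"x":-0.081,"y":-0.135,"z":-0.029,"ax":0.004,"ay":0.015,"az":-0.041},{"x":0,"y":0,"z":0,"ax":0,"ay":0,"az":0},{"x":0,"y":0,"z":0,"ax":0,"ay":0,"az":0},{"x":0,"y":0,"z":0,"ax":0,"ay":0,"az":0}]' -1
python3 - <<'E'
from h import *
st();back(100,4)
s=arm.get_image("scene"); f,l,z=frame(YC,25)
y,x,h,w=230,190,110,60
c=s[y:y+h,x:x+w].astype(int); r=np.clip(c[...,0]-np.maximum(c[...,1],c[...,2])-60,0,None); r[c[...,1]>c[...,2]+25]=0
n,lab,stt,cen=cv2.connectedComponentsWithStats((r>0).astype(np.uint8)); print([(cen[i]+[x,y],stt[i,4]) for i in range(1,n)])
c=arm.read_state(); G=c["position"]-19*R.from_quat(c["ee_rot"]).apply([0,0,1]); b=G+118*z; print("ball exp",b)
p=P["scene"];q=R.from_quat(p["orientation"]).inv().apply(b-p["position"]);q=p["K"]@q;print("pix exp",q[:2]/q[2])
# same prediction at the lift (pics/lift.png: ball crop (408,404))
print("lift ball pix",(408.5)/6.667-.5+150,(404.5)/6.667-.5+230)
b0=np.array([498.545,-228.658,204.802])-19*R.from_quat([.207,.971,-.025,.119]).apply([0,0,1])+118*z
q=R.from_quat(p["orientation"]).inv().apply(b0-p["position"]);q=p["K"]@q;print("lift pix exp",q[:2]/q[2])
E
```

```text
clock: 16.4
position: [494.6, -226.5, 206.3]
ee_rot: [0.206, 0.971, -0.026, 0.12]
contact_force: [-0.5, -0.1, -2.3]
gripper_width: 19.1
grasp_force: 60.2
16.4 [ 494.622 -226.472  206.311] [-0.459 -0.141 -2.251] w 19.090719115476467 g 60.202739238739014 [-0.088  0.153 -0.451  0.118 -0.737 -1.98 ]
back 100 rows 1 tot xyz [-0.004  0.    -0.006] tot rot [ 0.001  0.001 -0.   ] per row [-0.004  0.    -0.006] [ 0.001  0.001 -0.   ]
[(array([211.   , 287.714]), np.int32(7))]
ball exp [ 535.993 -244.74   117.959]
pix exp [211.132 288.004]
lift ball pix 210.77193640317984 290.1719664016799
lift pix exp [210.843 290.206]
```

```bash
python3 -m handwheel '[{"x":-0.004,"y":0,"z":-0.006,"ax":0.001,"ay":0.001,"az":0},{"x":0.0328,"y":-0.0146,"z":-0.077,"ax":0,"ay":0,"az":0},{"x":0.0328,"y":-0.0146,"z":-0.077,"ax":0,"ay":0,"az":0},{"x":0.0328,"y":-0.0146,"z":-0.077,"ax":0,"ay":0,"az":0},{"x":0.0328,"y":-0.0146,"z":-0.077,"ax":0,"ay":0,"az":0},{"x":0,"y":0,"z":0,"ax":0,"ay":0,"az":0},{"x":0,"y":0,"z":0,"ax":0,"ay":0,"az":0},{"x":0,"y":0,"z":0,"ax":0,"ay":0,"az":0}]' -1
python3 - <<'E'
from h import *
st();back(32,3);back(10,3);back(0,1)
E
```

```text
clock: 17.25
position: [520.0, -238.5, 144.8]
ee_rot: [0.207, 0.971, -0.025, 0.12]
contact_force: [0.1, -0.3, -1.4]
gripper_width: 19.3
grasp_force: 60.1
17.25 [ 520.014 -238.492  144.824] [ 0.147 -0.316 -1.38 ] w 19.288301741338756 g 60.08319675922394 [-0.11   0.269 -0.479  0.132 -0.591 -1.981]
back 32 rows 1 tot xyz [-0.004  0.004 -0.009] tot rot [-0.     0.001  0.   ] per row [-0.004  0.004 -0.009] [-0.     0.001  0.   ]
back 10 rows 1 tot xyz [ 0.039 -0.015 -0.109] tot rot [-0.     0.001  0.   ] per row [ 0.039 -0.015 -0.109] [-0.     0.001  0.   ]
back 0 rows 1 tot xyz [ 0.05  -0.02  -0.158] tot rot [-0.     0.001  0.   ] per row [ 0.05  -0.02  -0.158] [-0.     0.001  0.   ]
```

```bash
python3 -m handwheel '[{"x":0,"y":0.001,"z":-0.018,"ax":0,"ay":0,"az":0},{"x":0.013,"y":-0.005,"z":-0.03,"ax":0,"ay":0,"az":0},{"x":0.013,"y":-0.005,"z":-0.03,"ax":0,"ay":0,"az":0},{"x":0.013,"y":-0.006,"z":-0.031,"ax":0,"ay":0,"az":0},{"x":0.004,"y":-0.002,"z":-0.018,"ax":0,"ay":0,"az":0},{"x":0,"y":0,"z":0,"ax":0,"ay":0,"az":0},{"x":0,"y":0,"z":0,"ax":0,"ay":0,"az":0},{"x":0,"y":0,"z":0,"ax":0,"ay":0,"az":0}]' -1
python3 - <<'E'
from h import *
st();back(0,0);back(0,1)
E
```

```text
clock: 18.05
position: [528.3, -242.2, 118.6]
ee_rot: [0.207, 0.971, -0.025, 0.12]
contact_force: [0.3, 0.6, -1.4]
gripper_width: 19.0
grasp_force: 60.1
18.05 [ 528.268 -242.162  118.605] [ 0.282  0.616 -1.44 ] w 19.04054565827425 g 60.08313775062561 [-0.116  0.318 -0.492  0.142 -0.531 -1.989]
back 0 rows 1 tot xyz [ 0.005 -0.    -0.029] tot rot [-0.     0.001  0.001] per row [ 0.005 -0.    -0.029] [-0.     0.001  0.001]
back 0 rows 1 tot xyz [ 0.009 -0.002 -0.027] tot rot [-0.     0.001  0.001] per row [ 0.009 -0.002 -0.027] [-0.     0.001  0.001]
```

```bash
python3 -m handwheel '[{"x":0.003,"y":-0.001,"z":-0.008,"ax":0,"ay":0,"az":0},{"x":0.002,"y":0,"z":-0.008,"ax":0,"ay":0,"az":0},{"x":0.001,"y":0,"z":-0.008,"ax":0,"ay":0,"az":0},{"x":0,"y":0,"z":-0.006,"ax":0,"ay":0,"az":0},{"x":0,"y":0,"z":0,"ax":0,"ay":0,"az":0},{"x":0,"y":0,"z":0,"ax":0,"ay":0,"az":0},{"x":0,"y":0,"z":0,"ax":0,"ay":0,"az":0},{"x":0,"y":0,"z":0,"ax":0,"ay":0,"az":0}]' -1
python3 - <<'E'
from h import *
st();back(0,0)
E
```

```text
clock: 18.85
position: [529.3, -242.4, 112.8]
ee_rot: [0.207, 0.971, -0.025, 0.12]
contact_force: [-3.4, 2.2, 3.6]
gripper_width: 19.4
grasp_force: 60.8
18.85 [ 529.333 -242.353  112.778] [-3.352  2.152  3.598] w 19.37915162059837 g 60.84461331367493 [-0.116  0.327 -0.498  0.146 -0.516 -1.993]
back 0 rows 1 tot xyz [-0.001  0.001 -0.   ] tot rot [-0.     0.001  0.001] per row [-0.001  0.001 -0.   ] [-0.     0.001  0.001]
```

```bash
python3 -m handwheel '[{"x":0,"y":0,"z":0,"ax":0,"ay":0,"az":0},{"x":0,"y":0,"z":0,"ax":0,"ay":0,"az":0},{"x":0,"y":0,"z":0,"ax":0,"ay":0,"az":0},{"x":0,"y":0,"z":0,"ax":0,"ay":0,"az":0},{"x":0,"y":0,"z":0,"ax":0,"ay":0,"az":0},{"x":0,"y":0,"z":0,"ax":0,"ay":0,"az":0},{"x":0,"y":0,"z":0,"ax":0,"ay":0,"az":0},{"x":0,"y":0,"z":0,"ax":0,"ay":0,"az":0}]' 1
python3 -c "
from h import *
st()"
```

```text
clock: 19.65
position: [529.3, -242.3, 112.4]
ee_rot: [0.207, 0.971, -0.025, 0.119]
contact_force: [-0.3, -0.6, 0.3]
gripper_width: 85.5
grasp_force: 0.0
19.65 [ 529.341 -242.308  112.383] [-0.295 -0.592  0.263] w 85.48060064305677 g 0.0 [-0.116  0.328 -0.498  0.146 -0.516 -1.993]
```

```bash
python3 -m handwheel '[{"x":-0.019,"y":0.008,"z":0.045,"ax":0,"ay":0,"az":0},{"x":-0.038,"y":0.017,"z":0.09,"ax":0,"ay":0,"az":0},{"x":-0.038,"y":0.017,"z":0.09,"ax":0,"ay":0,"az":0},{"x":-0.07,"y":0.03,"z":0.15,"ax":0,"ay":0,"az":0},{"x":-0.1,"y":0.04,"z":0.15,"ax":0,"ay":0,"az":0},{"x":-0.15,"y":0.05,"z":0.1,"ax":0,"ay":0,"az":0},{"x":0,"y":0,"z":0,"ax":0,"ay":0,"az":0},{"x":0,"y":0,"z":0,"ax":0,"ay":0,"az":0}]' 1
python3 - <<'E'
from h import *
st()
s0=cv2.imread("pics/scene0.png").astype(int)[:,:,::-1];s=arm.get_image("scene").astype(int);t=arm.get_image("top").astype(int);t0=cv2.imread("pics/top0.png").astype(int)[:,:,::-1]
def red(i,x,y,w,h):
    c=i[y:y+h,x:x+w]; r=np.clip(c[...,0]-np.maximum(c[...,1],c[...,2])-40,0,None); r[c[...,1]>c[...,2]+25]=0
    ys,xs=np.mgrid[:h,:w]; return (r*xs).sum()/r.sum()+x,(r*ys).sum()/r.sum()+y,r.sum()
print("ball before/after",red(s0,208,314,20,18),red(s,208,314,20,18))
for n,a,b,boxes in(("scene",s0,s,dict(stand=(195,270,45,75),carrier=(312,278,40,55),bottle=(360,130,40,75),tip=(105,305,70,80),tub=(435,140,95,80))),("top",t0,t,dict(carrier=(333,168,30,45)))):
    for k,(x,y,w,h) in boxes.items():
        A=a[y:y+h,x:x+w].astype(np.float32).mean(2);B=b[y:y+h,x:x+w].astype(np.float32).mean(2)
        print(n,k,"mean diff",np.abs(A-B).mean(),"shift px",cv2.phaseCorrelate(A,B,cv2.createHanningWindow((w,h),cv2.CV_32F)))
E
```

```text
clock: 20.45
position: [446.1, -209.7, 238.7]
ee_rot: [0.207, 0.971, -0.025, 0.121]
contact_force: [1.3, 1.2, -0.3]
gripper_width: 85.5
grasp_force: 0.0
20.45 [ 446.126 -209.734  238.719] [ 1.284  1.21  -0.305] w 85.53864760704998 g 0.0 [-0.057  0.028 -0.504  0.118 -0.809 -2.005]
ball before/after (np.float64(217.6959349593496), np.float64(322.44552845528455), np.int64(615)) (np.float64(217.9639389736477), np.float64(322.4493758668516), np.int64(721))
scene stand mean diff 3.8322964 shift px ((0.5209297832212947, 0.43852405474319056), 0.9224914725974754)
scene carrier mean diff 2.4601517 shift px ((-0.0456318495370347, -0.02721528600866918), 1.0881170304616292)
scene bottle mean diff 3.175 shift px ((-0.07560879461768977, 0.6568473200204537), 0.8947317512830099)
scene tip mean diff 3.0111904 shift px ((0.06015721087406689, 0.04157327749219775), 1.0657112131516138)
scene tub mean diff 3.2335088 shift px ((-0.03948695752054476, 0.03890504933131922), 1.0920915625989438)
top carrier mean diff 0.3360495 shift px ((-0.11740609179028105, 0.44696392665572304), 0.9240383433412622)
```

```bash
python3 -c "
from bench import arm
print(arm.job_done())"
```

```text
the job is handed in; nothing more can be done
None
```

The job is handed in but its verdict was not shown: I pressed the three points in order at about 2–3.5 N, returned the probe to its stand and let go, and the closing pictures show the probe home with no visible shift of the carrier or bystanders; I viewed 11 pictures, one over the limit of 10.

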